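# Lock a grinding jar into the shaker mill

### The job

The steel grinding jar stands loose on the platform of the small shaker mill, between two low guide strips. Push it along them with the fingertips until it is fully home against the V-shaped rest, and only then push the clamp's lever over and down, past its dead point, until it snaps into lock and the clamp's rubber foot holds the jar by its lid. Only push with the fingers: do not grip or lift the jar or the lever, keep the jar standing upright, and do not disturb the small vessels beside the mill.

Things in the scene. Friction and masses are not known exactly. Their poses are not given: they have to be found in the camera images.
- mill: Shaker mill, fixed: low white housing 250 mm long (its y), 156 mm deep, aluminium platform 146 x 250 mm on top, 60 mm above the bench. Origin under its middle, on the bench. -x is its front (knob, switch), z up; -y is the way in which the jar goes home and the lever folds down. A steel bracket, 27 mm wide, its top 160 mm above the bench, behind the V-rest (at -y) carries the clamp.
- seat (a point): Point on the platform's top where the jar's axis stands when the jar is home; on the mill's x = 0 plane, axes as the mill's. The V-rest round it: white plastic, 26 mm high, two faces at 45 degrees to the mill's y, open to +y. Two white guide strips, 8 mm high, 64 mm apart, run from it along y, on either side of the jar.
- jar: Loose steel grinding jar: plain cylinder, 60 mm diameter, 60 mm high, closed by its own lid (fixed to it) with a flat boss 4 mm higher. 0.3 to 0.65 kg; slides on the platform when pushed low down. Origin: centre of its underside, z up. Starts between the strips, 28 to 65 mm to the +y side of the seat (mill's axes).
- lever (a joint): Lever's angle, rad. 0: open, nearly upright, leaning 7 degrees to the mill's -y; grows as it goes over to -y and down. With the jar home the clamp's foot meets the lid at about 1.0, resistance peaks near 1.15 (5 to 7 N at the lever's end), dead point 1.31; then it snaps by itself to its stop at 1.45: level, locked. Let go earlier it stays short or springs back. Starts at 0 to 0.1.
- lever_pivot (a point): The lever's pivot, 147 mm above the bench, on the mill's x = 0 plane; its pin runs along the mill's x.
- lever_grip (a point): Middle of the lever's black sleeve, on the lever's centre line, 85 mm from the pivot. The sleeve is a round bar of 18 mm diameter, from 39 to 115 mm from the pivot. The lever swings in the mill's x = 0 plane.
- lever_end (a point): Outer end of the lever's sleeve, 115 mm from the pivot, on the lever's centre line.
- pad: Rubber foot, 18 mm diameter, on the sprung spindle of the clamp's arm. Origin on the arm's centre line, its face 33 mm off. The arm pivots 47 mm nearer the jar than the lever (+y), is 65 mm long, stands upright while the lever is open (top 225 mm above the bench, foot pointing to the mill's +y) and comes down level over the seat as the lever goes down.
- weigh_bottle: Bystander: small glass weighing bottle with lid, 37 mm diameter, 71 mm tall, loose on the bench behind the mill (its +x side). Origin: centre of its underside.
- crucible: Bystander: porcelain crucible with lid, 45 mm diameter, 43 mm tall, loose on the bench behind the mill (+x). Origin: centre of its underside.
- dropper: Bystander: dropper bottle with rubber teat, 38 mm diameter, 109 mm tall, loose on the bench behind the mill (+x). Origin: centre of its underside.
Not all that is in view belongs to the job. There is more than one size of the jar; the one meant has the size given above.

How it is judged:
By the outcome, as a careful person would: the job done as asked, in the order asked, and still so for the second after the job is handed in, with the robot touching nothing.
It also fails if it takes over 48 s, if anything falls off the work surface, if the arm or the gripper's body presses on something with over 40 N, if the wrist force passes 120 N, or if a joint passes its speed limit or range.

### The arm

A 6-joint arm with a two-finger parallel gripper is mounted at the origin on a cart in front of the work surface, level with it; the furniture and walls round the work are solid. World frame = base frame: x ahead of the robot, y to its left, z up, the work surface at z = 0. Lengths are in mm, angles in rad, forces in N, time in s.
With the tool pointing down it reaches from about 250 to 850 mm from the base axis. Payload 12.5 kg.
Tool frame: the origin (TCP) lies at the very end of the fingers, on their centre line; the grasp point (between the pads) lies 19 mm behind it (robot.grip_point_offset is the y of the grasp point in the tool frame, in mm); y points along the fingers, z is the direction in which the jaws open and shut, and the axes are right-handed (so a half turn about y gives the same grasp; the last joint's range is limited). The gripper opens to 93 mm and grips with 3 to 60 N. Pads are 15 mm wide; open, the fingers measure 128 mm over their backs; the gripper's body (75 mm by 188 mm) begins 65 mm behind the grasp point.
Start: joints at [-1.214, 0.351, 1.652, -0, 1.139, -0.085], TCP at [235.178, -497.167, 218.633] pointing down, gripper open.
Joint ranges: [-2.75, 2.75], [-0.79, 2.1], [0.01, 2.65], [-1.57, 4.71], [0.07, 3.14], [-2.87, 2.87]. Speed limits (rad/s): [2.22, 2.22, 2.79, 3.14, 3.14, 3.14].

### API

Orientations are given as a unit quaternion [w, x, y, z].
In Python, from rig import robot gives the robot as it stands.
- The arm moves only by the tool drive_tool, never from a script. Its argument "series" is a list of rows, each an object of numbers: "hand": the opening, from -1 (shut) to 1 (fully open); "dx", "dy", "dz": the shift along the tool's x, y, z in mm; "yaw": the turn about the tool's y in rad. In form: [{"hand": .., "dx": .., "dy": .., "dz": .., "yaw": ..}, ...]. A call has 1 to 12 rows; each row shifts and turns the commanded pose from where the row before left it, along the tool's axes as they then stand; what a row does not reach is not made up. A row lasts 1/10 s, in which the tool goes at most 50 mm and 8.59 degrees, less where a joint would pass 70% of its speed; a pose out of reach is approached as far as the arm can. A call is refused whole if a number of a shift passes 50 or a number of a turn 0.15, either way. A call with a gripper value outside its range is refused whole. The fingers move at their own pace and stop on an object; "newtons" is the grip in N (left out, the last holds). Time passes only in rows, so rows that do not move let the fingers close. It gives the time, the measured TCP pose, the force and the opening at its end, in the units of the state.
- robot.get_state(): the state, without advancing time (a new reading comes with each control period).
- robot.snapshot(name): name is "scene" or "side" or "wrist"; returns a dict with "image" (384x512x3 uint8, red, green, blue), "z_map" (384x512 float32, mm along the optical axis (not along the pixel's ray), 0 where there is no reading), "fx", "fy", "cx", "cy" (pixels), "pose" (4x4, takes a point from camera to world coordinates). Camera axes: x right, y up, looking along -z (the intrinsics and any distortion apply to the point x, -y, -z); pixel columns grow to the right and rows downward; lengths in mm; the calibration is good to about 2 mm. A picture is of the moment at which its call begins.
- robot.sign_off(): hands the job in, once; it reports no verdict.
The state is a dict: "clock": time; "qpos": joint angles; "dq": joint speeds; "effort": joint torques, N m; "tcp_pos": TCP position; "orientation": TCP orientation; "contact_force": force on the tool from outside, world axes, zero at the start; "wrist_torque": the same for the moment, N m; "finger_gap": finger opening in mm.
Only numpy, scipy, OpenCV 4.12 (cv2) and the standard library are available. Lean on these libraries where they do the work, as an engineer would, in place of code of your own. Each camera call takes 0.05 s, during which the arm holds its last target. There are 200 camera calls.

## Working session

There is one attempt and no reset: what is moved stays moved. The work goes in short steps, Python scripts to look and compute and a tool call to move; the robot and the scene stay as the last step left them, time stands still between calls to the robot, and variables do not carry over. Pictures are saved under pics/ and viewed, about 8 in all and at most 12, crops included, and the job is handed in when it is done.

Besides the shell and the picture viewer there is one more tool, called after "Emit:" as name([rows], argument=value, ...), one row to a line, values as JSON. drive_tool: Moves the arm, as the interface text tells. Its arguments: {"type":"object","properties":{"series":{"type":"array"},"newtons":{"type":"number"}},"required":["series"]}

```bash
mkdir -p pics; cat > h.py <<'E'
import numpy as np, cv2
from rig import robot
def snap(n):
    s=robot.snapshot(n); s['P']=np.array(s['pose']); return s
def cloud(s):
    z=s['z_map']; v,u=np.mgrid[:z.shape[0],:z.shape[1]]
    p=np.stack([(u-s['cx'])/s['fx']*z,-(v-s['cy'])/s['fy']*z,-z],-1)
    w=p@s['P'][:3,:3].T+s['P'][:3,3]; w[z<=0]=np.nan; return w
def save(n,im,k=1): cv2.imwrite('pics/'+n,cv2.resize(cv2.cvtColor(im,cv2.COLOR_RGB2BGR),None,fx=k,fy=k,interpolation=cv2.INTER_CUBIC))
E
python3 - <<'E'
from h import *
a=snap('scene');b=snap('side')
np.savez('a.npz',im=a['image'],w=cloud(a));np.savez('b.npz',im=b['image'],w=cloud(b))
for s in (a,b): print(s['P'].round(2),s['fx'],[k for k in s],(s['z_map']>0).mean())
save('scene.png',a['image'],1.5);save('side.png',b['image'],1.5)
print(robot.get_state())
E
```

```text
[[ 7.9000e-01  4.0000e-01 -4.7000e-01  2.5542e+02]
 [-6.2000e-01  5.1000e-01 -6.0000e-01 -3.6043e+02]
 [-1.0000e-02  7.6000e-01  6.5000e-01  7.2486e+02]
 [ 0.0000e+00  0.0000e+00  0.0000e+00  1.0000e+00]] 392.9351885511356 ['image', 'z_map', 'fx', 'fy', 'cx', 'cy', 'pose', 'P'] 0.9271748860677084
[[ 9.9000e-01  7.0000e-02 -1.2000e-01  5.3064e+02]
 [-1.4000e-01  4.3000e-01 -8.9000e-01 -6.6884e+02]
 [-1.0000e-02  9.0000e-01  4.4000e-01  5.7446e+02]
 [ 0.0000e+00  0.0000e+00  0.0000e+00  1.0000e+00]] 382.957054883768 ['image', 'z_map', 'fx', 'fy', 'cx', 'cy', 'pose', 'P'] 0.9453989664713541
{'clock': 0.1, 'qpos': array([-1.21359914e+00,  3.51162319e-01,  1.65232630e+00,  1.19493765e-05,
        1.13913130e+00, -8.45992145e-02]), 'dq': array([ 0.00100874, -0.00054926, -0.00186283, -0.00058226,  0.00046129,
        0.00077384]), 'effort': array([ 1.39124248e-03, -4.98021054e+01, -2.85704899e+01,  7.00186682e-02,
        2.38864264e-02, -9.90491912e-05]), 'tcp_pos': array([ 235.08040524, -496.89511931,  218.17909123]), 'orientation': array([ 0.15488411, -0.1549752 ,  0.69028546, -0.68956477]), 'contact_force': array([-0.22391682,  0.3774666 ,  0.30174049]), 'wrist_torque': array([ 0.0116729 , -0.03185295, -0.03699665]), 'finger_gap': 93.04211352992925}
```

View pics/scene.png

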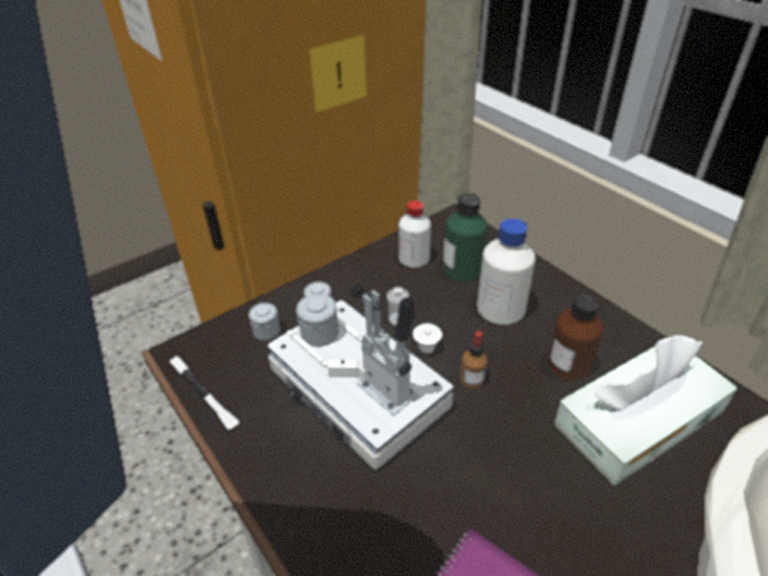

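View pics/side.png

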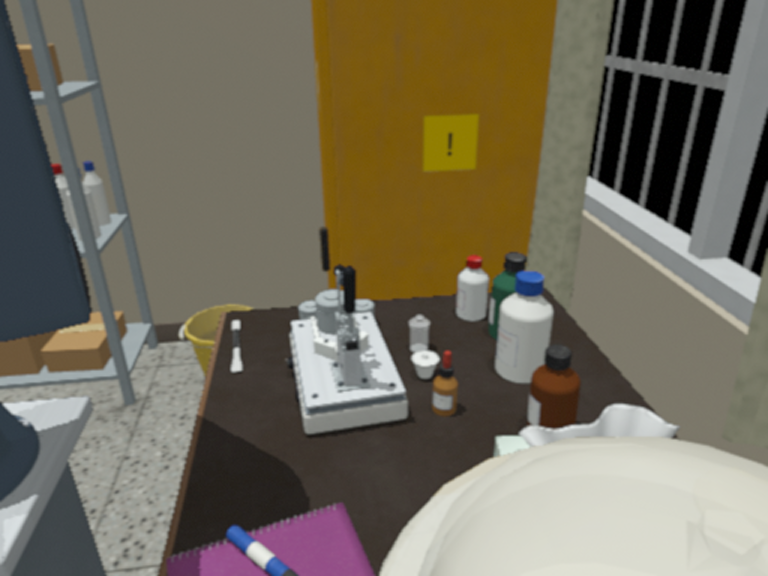

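The scene picture shows three jar-like cylinders (768-wide pixels): (317,318) is on the platform, (264,322) and (318,292) are on the bench and look smaller. The lever sleeve is at (404,320), the arm and foot at (372,310). In the side picture the lever is at (349,290). I'll measure from the depth and confirm the jar in an enlarged crop.

```bash
cat > m.py <<'E'
from h import *
for f in 'ab':
    d=np.load(f+'.npz');im=d['im'];w=d['w'];x,y,z=w[...,0],w[...,1],w[...,2]
    roi=(x>200)&(x<800)&(y>-350)&(y<500)
    bright=im.min(-1)>60
    m=roi&bright&(abs(z-60)<5)
    n,l,st,c=cv2.connectedComponentsWithStats(m.astype(np.uint8))
    k=1+np.argmax(st[1:,4]); p=w[l==k]
    r=cv2.minAreaRect(p[:,:2].astype(np.float32)); print(f,'plat',r,np.median(p[:,2]),st[k])
    for lo,hi in((35,57),(66,80),(110,132)):
        m=roi&(z>lo)&(z<hi)&(im.max(-1).astype(int)-im.min(-1)<40)&(im.min(-1)>50)
        n,l,st,c=cv2.connectedComponentsWithStats(m.astype(np.uint8))
        for i in range(1,n):
            if st[i,4]>25:
                p=w[l==i]; print(lo,hi,'px',c[i].round(),'n',st[i,4],'med',np.median(p,0).round(),'x',p[:,0].min().round(),p[:,0].max().round(),'y',p[:,1].min().round(),p[:,1].max().round())
    m=roi&(z>150)&(z<300)&(im.max(-1)<70)
    n,l,st,c=cv2.connectedComponentsWithStats(m.astype(np.uint8))
    for i in range(1,n):
        if st[i,4]>25:
            p=w[l==i]; t=p[p[:,2]>np.percentile(p[:,2],85)];b=p[p[:,2]<np.percentile(p[:,2],15)]
            print('dark',c[i].round(),st[i,4],np.median(p,0).round(),'top',t.mean(0).round(),'bot',b.mean(0).round())
E
python3 m.py; python3 -c "
from h import *
save('crop.png',np.load('a.npz')['im'][180:310,155:335],4)"
```

```text
a plat ((565.06591796875, 128.64720153808594), (147.24191284179688, 252.3125457763672), 5.267914295196533) 58.661054508308325 [ 179  200  123   99 3703]
35 57 px [211. 193.] n 122 med [618. 321.  44.] x 594.0 638.0 y 299.0 340.0
35 57 px [262. 201.] n 75 med [697. 207.  54.] x 691.0 709.0 y 197.0 231.0
35 57 px [175. 209.] n 216 med [514. 324.  44.] x 494.0 538.0 y 305.0 352.0
35 57 px [284. 221.] n 50 med [702. 128.  36.] x 693.0 722.0 y 116.0 146.0
35 57 px [236. 274.] n 944 med [499.  48.  42.] x 477.0 650.0 y -3.0 242.0
35 57 px [316. 247.] n 35 med [704.  20.  39.] x 696.0 719.0 y 15.0 33.0
35 57 px [404. 285.] n 1636 med [ 765. -169.   54.] x 738.0 800.0 y -221.0 -100.0
66 80 px [212. 226.] n 109 med [540. 191.  72.] x 521.0 582.0 y 184.0 222.0
66 80 px [245. 255.] n 224 med [557.  87.  73.] x 519.0 593.0 y 28.0 136.0
66 80 px [407. 267.] n 56 med [ 791. -150.   76.] x 778.0 800.0 y -156.0 -141.0
110 132 px [211. 206.] n 426 med [554. 209. 119.] x 527.0 586.0 y 185.0 242.0
110 132 px [255. 243.] n 245 med [560.  61. 122.] x 555.0 586.0 y 24.0 101.0
110 132 px [468. 372.] n 94 m
[... 739 characters left out ...]
245.0
35 57 px [283. 239.] n 127 med [704. 127.  37.] x 683.0 727.0 y 108.0 153.0
35 57 px [295. 264.] n 38 med [710.  19.  39.] x 698.0 722.0 y 14.0 33.0
35 57 px [339. 296.] n 183 med [ 765. -115.   56.] x 749.0 791.0 y -133.0 -98.0
66 80 px [215. 218.] n 91 med [534. 195.  70.] x 519.0 558.0 y 171.0 244.0
66 80 px [226. 245.] n 184 med [557.  66.  72.] x 522.0 596.0 y 25.0 135.0
110 132 px [219. 200.] n 178 med [550. 204. 120.] x 530.0 567.0 y 183.0 245.0
110 132 px [232. 234.] n 120 med [571.  32. 120.] x 557.0 587.0 y 25.0 100.0
dark [ 42. 195.] 1286 [225.   3. 261.] top [226.  -5. 295.] bot [219.  19. 217.]
dark [232. 191.] 249 [573.  24. 226.] top [575.  22. 257.] bot [573.  28. 198.]
```

View pics/crop.png

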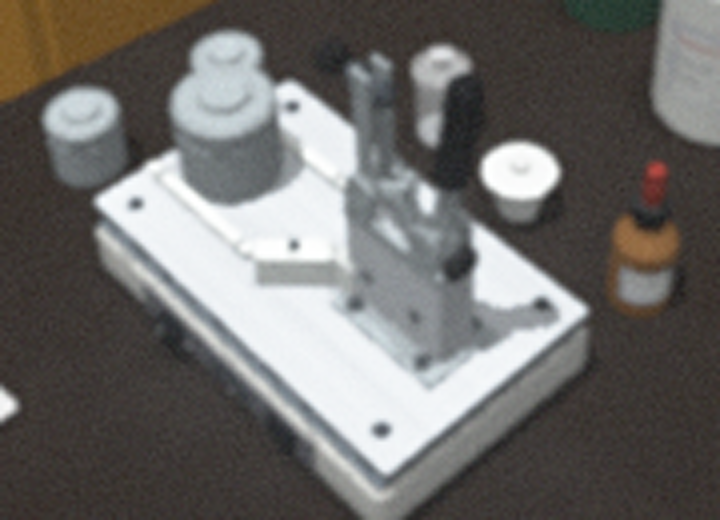

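The crop confirms it. The jar at scene (211,206), 512-wide, stands on the platform with its lid at z≈119 and is about 59 mm across. The ones at (175,209) and (211,193) are about 44 mm across and on the bench, so they are not meant. The measured points fit the given sizes. Next I work out tool axes and targets.

```bash
cat >> h.py <<'E'
from scipy.spatial.transform import Rotation as R
C=np.array([566.,129.]);A=np.radians(5.2)
MX=np.array([np.cos(A),np.sin(A)]);MY=np.array([-np.sin(A),np.cos(A)])
def mill(p): d=np.asarray(p)[:2]-C; return np.array([d@MX,d@MY])
def world(x,y): return C+x*MX+y*MY
def st():
    s=robot.get_state();q=s['orientation'];Rm=R.from_quat([q[1],q[2],q[3],q[0]]).as_matrix()
    print('t',round(s['clock'],2),'tcp',s['tcp_pos'].round(1),'mill',mill(s['tcp_pos']).round(1),'F',s['contact_force'].round(1),'gap',round(s['finger_gap'],1))
    return s,Rm
def go(x,y,z):
    s,Rm=st(); d=np.r_[world(x,y),z]-s['tcp_pos']; print('tool shift',(Rm.T@d).round(1))
E
python3 - <<'E'
from h import *
s,Rm=st();print(Rm.round(3)); print('jar',mill([556.5,213.5]),'lever',mill([573,24]),'foot',mill([566,116]))
z=Rm[:,2]; print('jaw az',np.degrees(np.arctan2(z[1],z[0])),s['qpos'])
print(world(0,140))
E
```

```text
t 0.1 tcp [ 235.1 -496.9  218.2] mill [-386.3 -593.3] F [-0.2  0.4  0.3] gap 93.0
[[-0.904 -0.     0.428]
 [-0.428  0.001 -0.904]
 [-0.    -1.    -0.001]]
jar [-1.80244876 85.01324119] lever [  -2.54523013 -105.20228992] foot [ -1.17822354 -12.94649718]
jaw az -64.68721444119633 [-1.21359914e+00  3.51162319e-01  1.65232630e+00  1.19493765e-05
  1.13913130e+00 -8.45992145e-02]
[553.31143877 268.42381581]
```

Emit:
drive_tool([
  {"hand":-1,"yaw":-0.15},
  {"hand":-1,"yaw":-0.15},
  {"hand":-1,"yaw":-0.15},
  {"hand":-1,"yaw":-0.15},
  {"hand":-1,"yaw":-0.15},
  {"hand":-1,"yaw":-0.15},
  {"hand":-1,"yaw":-0.15},
  {"hand":-1,"yaw":-0.15},
  {"hand":-1,"yaw":-0.02,"dz":30},
  {"hand":-1,"dz":40},
  {"hand":-1,"dz":40},
  {"hand":-1},
], newtons=20)

```text
invalid input at $.series[0]: expected keys hand, dx, dy, dz, yaw
```

```bash
python3 - <<'E'
from h import *
s,Rm=st();print(Rm.round(3),s['qpos'].round(2))
E
```

```text
t 0.1 tcp [ 235.1 -496.9  218.2] mill [-386.3 -593.3] F [-0.2  0.4  0.3] gap 93.0
[[-0.904 -0.     0.428]
 [-0.428  0.001 -0.904]
 [-0.    -1.    -0.001]] [-1.21  0.35  1.65  0.    1.14 -0.08]
```

All keys are required in each row.

Emit:
drive_tool([
  {"hand":-1,"dx":0,"dy":0,"dz":0,"yaw":-0.15},
  {"hand":-1,"dx":0,"dy":0,"dz":0,"yaw":-0.15},
  {"hand":-1,"dx":0,"dy":0,"dz":0,"yaw":-0.15},
  {"hand":-1,"dx":0,"dy":0,"dz":0,"yaw":-0.15},
  {"hand":-1,"dx":0,"dy":0,"dz":0,"yaw":-0.15},
  {"hand":-1,"dx":0,"dy":0,"dz":0,"yaw":-0.15},
  {"hand":-1,"dx":0,"dy":0,"dz":0,"yaw":-0.15},
  {"hand":-1,"dx":0,"dy":0,"dz":0,"yaw":-0.15},
  {"hand":-1,"dx":0,"dy":0,"dz":30,"yaw":-0.02},
  {"hand":-1,"dx":0,"dy":0,"dz":40,"yaw":0},
  {"hand":-1,"dx":0,"dy":0,"dz":40,"yaw":0},
  {"hand":-1,"dx":0,"dy":0,"dz":0,"yaw":0},
], newtons=20)

```text
clock: 1.3
tcp_pos: [348.2, -486.8, 218.1]
orientation: [0.523, -0.523, 0.476, -0.476]
contact_force: [-0.1, -0.4, 0.3]
finger_gap: 2.6
```

```bash
python3 - <<'E'
from h import *
s,Rm=st();print(Rm.round(3),s['qpos'].round(2))
E
```

```text
t 1.3 tcp [ 348.2 -486.8  218.1] mill [-272.7 -593.5] F [-0.1 -0.4  0.3] gap 2.6
[[ 0.094  0.001  0.996]
 [-0.996  0.001  0.094]
 [-0.    -1.     0.001]] [-1.03  0.44  1.52  0.    1.18 -1.12]
```

Emit:
drive_tool([
  {"hand":-1,"dx":-40,"dy":0,"dz":0,"yaw":0},
  {"hand":-1,"dx":-40,"dy":0,"dz":0,"yaw":0},
  {"hand":-1,"dx":-40,"dy":0,"dz":0,"yaw":0},
  {"hand":-1,"dx":-40,"dy":0,"dz":0,"yaw":0},
  {"hand":-1,"dx":-40,"dy":0,"dz":0,"yaw":0},
  {"hand":-1,"dx":-40,"dy":0,"dz":0,"yaw":0},
  {"hand":-1,"dx":-40,"dy":0,"dz":0,"yaw":0},
  {"hand":-1,"dx":-40,"dy":0,"dz":0,"yaw":0},
  {"hand":-1,"dx":-40,"dy":0,"dz":0,"yaw":0},
  {"hand":-1,"dx":-40,"dy":0,"dz":0,"yaw":0},
  {"hand":-1,"dx":-40,"dy":0,"dz":0,"yaw":0},
  {"hand":-1,"dx":-40,"dy":0,"dz":0,"yaw":0},
])

```text
clock: 2.5
tcp_pos: [300.3, -8.6, 218.6]
orientation: [0.522, -0.522, 0.477, -0.477]
contact_force: [0.7, 0.2, 0.5]
finger_gap: 0.3
```

Emit:
drive_tool([
  {"hand":-1,"dx":-40,"dy":0,"dz":0,"yaw":0},
  {"hand":-1,"dx":-40,"dy":0,"dz":0,"yaw":0},
  {"hand":-1,"dx":-40,"dy":0,"dz":0,"yaw":0},
  {"hand":-1,"dx":-40,"dy":0,"dz":0,"yaw":0},
  {"hand":-1,"dx":-40,"dy":0,"dz":0,"yaw":0},
  {"hand":-1,"dx":-40,"dy":0,"dz":0,"yaw":0},
  {"hand":-1,"dx":-15,"dy":0,"dz":0,"yaw":0},
  {"hand":-1,"dx":0,"dy":0,"dz":40,"yaw":0},
  {"hand":-1,"dx":0,"dy":0,"dz":40,"yaw":0},
  {"hand":-1,"dx":0,"dy":0,"dz":40,"yaw":0},
  {"hand":-1,"dx":0,"dy":0,"dz":0,"yaw":0},
])

```text
clock: 3.6
tcp_pos: [400.7, 254.7, 218.1]
orientation: [0.522, -0.522, 0.477, -0.477]
contact_force: [-1.4, -0.2, 0.4]
finger_gap: 0.3
```

```bash
python3 - <<'E'
from h import *
go(0,148,130)
E
```

```text
t 3.6 tcp [400.7 254.7 218.1] mill [-153.2  140.2] F [-1.4 -0.2  0.4] gap 0.3
tool shift [ -8.1  88.2 153.1]
```

Emit:
drive_tool([
  {"hand":-1,"dx":-8,"dy":0,"dz":35,"yaw":0},
  {"hand":-1,"dx":0,"dy":0,"dz":40,"yaw":0},
  {"hand":-1,"dx":0,"dy":0,"dz":40,"yaw":0},
  {"hand":-1,"dx":0,"dy":0,"dz":38,"yaw":0},
  {"hand":-1,"dx":0,"dy":30,"dz":0,"yaw":0},
  {"hand":-1,"dx":0,"dy":30,"dz":0,"yaw":0},
  {"hand":-1,"dx":0,"dy":30,"dz":0,"yaw":0},
  {"hand":-1,"dx":0,"dy":30,"dz":0,"yaw":0},
  {"hand":-1,"dx":0,"dy":23,"dz":0,"yaw":0},
  {"hand":-1,"dx":0,"dy":0,"dz":0,"yaw":0},
])

```text
clock: 4.6
tcp_pos: [546.8, 275.8, 72.7]
orientation: [-0.52, 0.524, -0.478, 0.476]
contact_force: [0.0, 0.2, -0.3]
finger_gap: 0.5
```

```bash
python3 - <<'E'
from h import *
go(0,140,75)
a=snap('scene'); b=snap('wrist')
im=np.vstack([cv2.resize(a['image'][150:330,140:370],None,fx=2,fy=2)[:300],cv2.resize(b['image'],(460,300))])
save('p4.png',im)
E
```

```text
t 4.6 tcp [546.8 275.8  72.7] mill [ -5.8 147.9] F [ 0.   0.2 -0.3] gap 0.5
tool shift [ 7.9 -2.3  5.8]
```

View pics/p4.png

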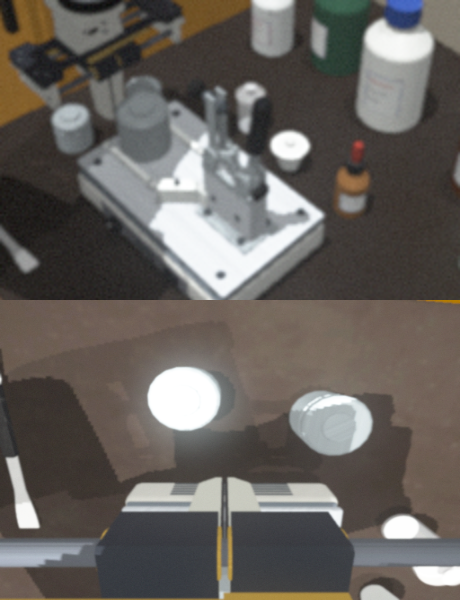

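The fingers are down behind the jar (upper half: jar at (145,120), fingers at (100,90)). The wrist camera faces away from the mill. Now I push along -y.

Emit:
drive_tool([
  {"hand":-1,"dx":8,"dy":0,"dz":4,"yaw":0},
  {"hand":-1,"dx":8,"dy":0,"dz":0,"yaw":0},
  {"hand":-1,"dx":4,"dy":0,"dz":0,"yaw":0},
  {"hand":-1,"dx":4,"dy":0,"dz":0,"yaw":0},
  {"hand":-1,"dx":4,"dy":0,"dz":0,"yaw":0},
  {"hand":-1,"dx":4,"dy":0,"dz":0,"yaw":0},
  {"hand":-1,"dx":4,"dy":0,"dz":0,"yaw":0},
])

```text
clock: 5.4
tcp_pos: [556.8, 242.0, 76.4]
orientation: [0.523, -0.521, 0.477, -0.477]
contact_force: [-0.8, 5.1, 3.8]
finger_gap: 0.5
```

Emit:
drive_tool([
  {"hand":-1,"dx":4,"dy":0,"dz":0,"yaw":0},
  {"hand":-1,"dx":4,"dy":0,"dz":0,"yaw":0},
  {"hand":-1,"dx":4,"dy":0,"dz":0,"yaw":0},
  {"hand":-1,"dx":4,"dy":0,"dz":0,"yaw":0},
  {"hand":-1,"dx":4,"dy":0,"dz":0,"yaw":0},
])

```text
clock: 5.9
tcp_pos: [558.6, 222.2, 76.4]
orientation: [0.523, -0.521, 0.477, -0.477]
contact_force: [-0.9, 5.7, 3.0]
finger_gap: 0.5
```

```bash
cat > j.py <<'E'
from h import *
def jar():
    a=snap('scene');w=cloud(a);x,y,z=w[...,0],w[...,1],w[...,2]
    d=w[...,:2]-C; my=d@MY; mx=d@MX
    m=(abs(z-119)<8)&(abs(mx)<40)&(my>-5)&(my<125)
    n,l,s,c=cv2.connectedComponentsWithStats(m.astype(np.uint8))
    k=1+np.argmax(s[1:,4]);q=l==k
    print('jar top px',c[k].round(),'n',s[k,4],'mill x',np.percentile(mx[q],[1,99]).round(1),'y',np.percentile(my[q],[1,99]).round(1),'z',np.percentile(z[q],[5,50,95]).round(1))
    return a
E
python3 -c "
from j import *
st();jar()"
```

```text
t 5.9 tcp [558.6 222.2  76.4] mill [ 1.1 93.5] F [-0.9  5.7  3. ] gap 0.5
jar top px [218. 212.] n 514 mill x [-30.4  24.4] y [24.7 95.6] z [113.8 118.5 123.7]
```

```bash
python3 -c "
from j import *
a=snap('side');b=snap('scene')
save('p5.png',np.hstack([cv2.resize(a['image'][150:290,170:290],None,fx=3,fy=3,interpolation=2),cv2.resize(b['image'][150:290,150:290],None,fx=3,fy=3,interpolation=2)]))
w=cloud(b);d=w[...,:2]-C
m=(w[...,2]>105)&(w[...,2]<130)&(abs(d@MX)<33)&(d@MY>15)&(d@MY<92)
p=w[m];p=p[p[:,2]>116]; q=np.c_[(p[:,:2]-C)@MX,(p[:,:2]-C)@MY,p[:,2]]
for y in range(15,92,6):
  t=q[(q[:,1]>=y)&(q[:,1]<y+6)]
  if len(t): print(y,len(t),t.min(0).round(1),t.max(0).round(1),np.median(t[:,2]).round(1))
"
```

```text
21 14 [-13.9  23.9 116. ] [  7.8  26.9 120.3] 117.9
27 32 [-20.   27.2 116.3] [ 18.9  33.  120.5] 117.8
33 48 [-26.1  33.  116.2] [ 23.6  38.9 121.2] 117.8
39 61 [-28.8  39.1 116. ] [ 25.1  44.9 124. ] 118.8
45 59 [-30.5  45.2 116.7] [ 26.   50.9 124. ] 119.7
51 49 [-31.6  51.  116. ] [ 24.5  56.7 124.7] 120.6
57 46 [-29.4  57.  116.3] [ 23.7  62.9 124.1] 119.7
63 34 [-27.6  63.2 116.3] [ 19.8  68.9 123.1] 118.7
69 32 [-23.7  69.1 116.7] [ 18.6  74.7 120.7] 118.3
75 21 [-18.6  75.5 116.4] [ 17.   80.3 121.1] 117.8
81 61 [-18.5  81.9 116.2] [ 16.6  86.1 129.8] 122.8
87 5 [-17.3  87.  120.6] [-15.5  91.2 129.4] 123.7
```

View pics/p5.png

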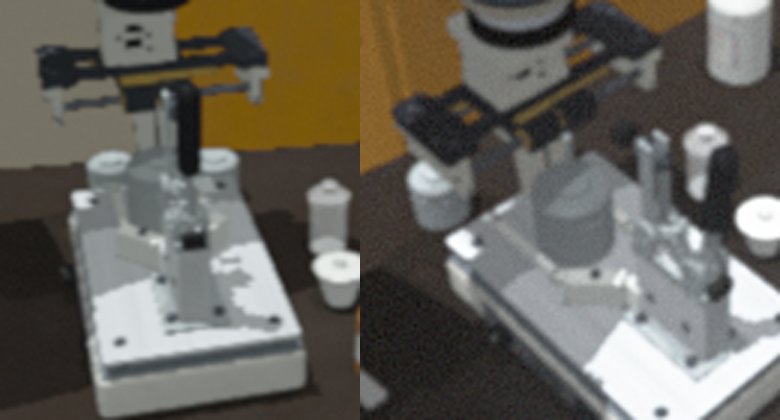

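The jar stands level, with the lid at z≈118 along its whole length and its centre near mill y 53. Continuing, more gently near the rest.

Emit:
drive_tool([
  {"hand":-1,"dx":4,"dy":0,"dz":-2,"yaw":0},
  {"hand":-1,"dx":4,"dy":0,"dz":0,"yaw":0},
  {"hand":-1,"dx":4,"dy":0,"dz":0,"yaw":0},
  {"hand":-1,"dx":4,"dy":0,"dz":0,"yaw":0},
  {"hand":-1,"dx":2,"dy":0,"dz":0,"yaw":0},
])

```text
clock: 6.55
tcp_pos: [558.9, 204.1, 76.3]
orientation: [0.523, -0.521, 0.476, -0.477]
contact_force: [2.7, 7.5, 1.7]
finger_gap: 0.8
```

Emit:
drive_tool([
  {"hand":-1,"dx":2,"dy":0,"dz":0,"yaw":0},
  {"hand":-1,"dx":2,"dy":0,"dz":0,"yaw":0},
])

```text
clock: 6.75
tcp_pos: [559.3, 200.3, 76.3]
orientation: [0.523, -0.521, 0.476, -0.477]
contact_force: [4.4, 8.6, 2.6]
finger_gap: 0.3
```

```bash
python3 -c "
from j import *
st()"
```

```text
t 6.75 tcp [559.3 200.3  76.3] mill [-0.2 71.6] F [4.4 8.6 2.6] gap 0.3
```

Emit:
drive_tool([
  {"hand":-1,"dx":1.5,"dy":0,"dz":0,"yaw":0},
  {"hand":-1,"dx":1.5,"dy":0,"dz":0,"yaw":0},
])

```text
clock: 6.95
tcp_pos: [559.7, 197.4, 76.3]
orientation: [0.524, -0.521, 0.476, -0.477]
contact_force: [4.8, 8.8, 2.5]
finger_gap: 0.7
```

Emit:
drive_tool([
  {"hand":-1,"dx":1.5,"dy":0,"dz":0,"yaw":0},
  {"hand":-1,"dx":1.5,"dy":0,"dz":0,"yaw":0},
])

```text
clock: 7.15
tcp_pos: [560.0, 194.5, 76.4]
orientation: [0.524, -0.521, 0.476, -0.477]
contact_force: [5.4, 15.0, 3.5]
finger_gap: 0.5
```

Emit:
drive_tool([
  {"hand":-1,"dx":1,"dy":0,"dz":0,"yaw":0},
  {"hand":-1,"dx":1,"dy":0,"dz":0,"yaw":0},
])

```text
clock: 7.35
tcp_pos: [560.7, 194.1, 76.7]
orientation: [0.525, -0.52, 0.477, -0.477]
contact_force: [3.7, 22.9, 1.8]
finger_gap: 0.6
```

```bash
python3 -c "
from j import *
st()"
```

```text
t 7.35 tcp [560.7 194.1  76.7] mill [ 0.6 65.3] F [ 3.7 22.9  1.8] gap 0.6
```

It stopped hard at TCP mill y 65.3, where the seat was expected. A slightly firmer press, then I back off and measure.

Emit:
drive_tool([
  {"hand":-1,"dx":0.6,"dy":0,"dz":0,"yaw":0},
  {"hand":-1,"dx":0,"dy":0,"dz":0,"yaw":0},
])

```text
clock: 7.55
tcp_pos: [561.0, 194.0, 76.8]
orientation: [0.525, -0.519, 0.477, -0.477]
contact_force: [5.7, 22.0, 0.5]
finger_gap: 0.2
```

Emit:
drive_tool([
  {"hand":-1,"dx":-3,"dy":0,"dz":0,"yaw":0},
  {"hand":-1,"dx":-10,"dy":0,"dz":0,"yaw":0},
  {"hand":-1,"dx":-20,"dy":0,"dz":0,"yaw":0},
  {"hand":-1,"dx":-30,"dy":0,"dz":0,"yaw":0},
  {"hand":-1,"dx":0,"dy":-40,"dz":0,"yaw":0},
  {"hand":-1,"dx":0,"dy":-50,"dz":0,"yaw":0},
  {"hand":-1,"dx":0,"dy":-50,"dz":0,"yaw":0},
  {"hand":-1,"dx":0,"dy":-50,"dz":0,"yaw":0},
  {"hand":-1,"dx":0,"dy":-40,"dz":0,"yaw":0},
  {"hand":-1,"dx":0,"dy":0,"dz":0,"yaw":0},
])

```text
clock: 8.55
tcp_pos: [554.6, 254.3, 311.4]
orientation: [0.525, -0.52, 0.475, -0.478]
contact_force: [0.2, -0.4, -1.1]
finger_gap: -0.1
```

```bash
python3 - <<'E'
from h import *
st()
a=snap('scene');b=snap('side')
np.savez('a.npz',im=a['image'],w=cloud(a));np.savez('b.npz',im=b['image'],w=cloud(b))
for nm,s in(('scene',a),('side',b)):
    w=cloud(s);d=w[...,:2]-C;mx=d@MX;my=d@MY;z=w[...,2]
    q=(z>114)&(z<127)&(abs(mx)<36)&(my>-8)&(my<90)
    for y in range(-8,70,6):
        t=q&(my>=y)&(my<y+6)
        if t.any(): print(y,t.sum(),mx[t].min().round(1),mx[t].max().round(1),'z',np.median(z[t]).round(1),end=' | ')
    print()
    # lever (dark sleeve)
    m=(s['image'].max(-1)<70)&(z>170)&(z<275)&(abs(mx)<25)&(my<-70)&(my>-160)
    p=np.c_[mx[m],my[m],z[m]]
    for k in range(180,270,15):
        t=p[(p[:,2]>=k)&(p[:,2]<k+15)]
        if len(t): print('lever',k,len(t),np.median(t,0).round(1),'x',t[:,0].min().round(1),t[:,0].max().round(1),'y',t[:,1].min().round(1),t[:,1].max().round(1))
    m=(z>170)&(z<240)&(abs(mx)<25)&(my>-70)&(my<30)
    print('arm',np.percentile(my[m],[1,50,99]).round(1),'top',np.percentile(z[m],99).round(1))
save('p6.png',np.hstack([cv2.resize(a['image'][170:290,165:305],None,fx=2.8,fy=2.8,interpolation=2),cv2.resize(b['image'][170:290,180:300],None,fx=2.8,fy=2.8,interpolation=2)]))
E
```

```text
t 8.55 tcp [554.6 254.3 311.4] mill [  0.  125.8] F [ 0.2 -0.4 -1.1] gap -0.1
-8 4 -3.2 3.3 z 115.2 | -2 42 -21.9 14.5 z 117.4 | 4 47 -27.8 20.4 z 118.0 | 10 64 -28.8 24.3 z 118.5 | 16 59 -31.6 24.7 z 119.3 | 22 60 -32.2 25.4 z 120.3 | 28 52 -30.8 27.7 z 119.8 | 34 40 -30.1 23.2 z 119.2 | 40 35 -24.9 19.3 z 118.3 | 46 28 -21.1 16.0 z 118.3 | 52 7 -11.0 7.3 z 116.9 | 
lever 180 13 [  -6.4 -100.5  193.3] x -10.2 2.4 y -103.5 -92.5
lever 195 49 [  -5.8 -101.9  202.5] x -10.0 4.7 y -106.3 -91.3
lever 210 50 [  -6.8 -104.1  217.4] x -9.7 6.6 y -108.4 -94.7
lever 225 45 [  -5.8 -107.4  233.3] x -9.3 3.7 y -110.8 -99.9
lever 240 62 [  -5.8 -108.6  248.2] x -9.6 5.3 y -112.5 -100.0
lever 255 28 [  -1.7 -106.4  257.8] x -7.3 4.0 y -110.4 -101.5
arm [-53.3 -39.2  -8.5] top 224.1
-8 1 1.4 1.4 z 115.8 | -2 16 -19.4 9.4 z 117.3 | 4 17 -25.8 -9.3 z 119.2 | 10 16 -27.5 24.2 z 120.8 | 16 28 -29.2 27.6 z 121.8 | 22 15 -30.8 25.5 z 121.3 | 28 20 -30.1 9.6 z 123.6 | 34 16 -29.5 7.9 z 123.3 | 40 7 -20.6 -8.1 z 120.3 | 46 9 -15.3 9.8 z 121.3 | 52 1 -1.9 -1.9 z 119.3 | 
lever 180 11 [  -2.9 -100.4  193.1] x -7.9 3.4 y -102.3 -93.4
lever 195 41 [  -2.7 -102.6  202.8] x -8.2 5.3 y -106.0 -94.5
lever 210 49 [  -0.8 -104.7  217.9] x -8.2 6.1 y -108.2 -98.1
lever 225 49 [  -2.4 -106.7  232.2] x -7.9 5.9 y -110.1 -99.4
lever 240 53 [  -0.4 -108.7  247.9] x -7.8 6.4 y -111.5 -104.1
lever 255 26 [  -1.  -106.7  257.9] x -7.0 6.3 y -112.5 -100.7
arm [-52.  -41.9  -5.8] top 225.8
```

View pics/p6.png

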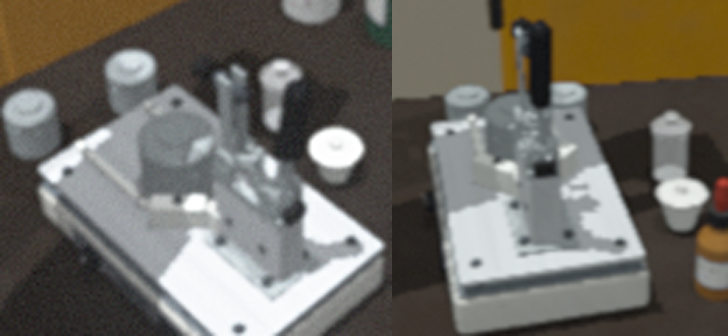

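Both views show the jar upright against the V-rest. It spans mill y -4…54, so its centre is ≈25.5. The lever's pivot is at mill y ≈-89, which puts the seat at about 23–26, and the push stalled at 22 N, so the jar is home. The lever leans ~7.7°, and its clear gap to the upright arm is ~39 mm. I position the fingers there.

Emit:
drive_tool([
  {"hand":-1,"dx":40,"dy":0,"dz":-2,"yaw":0},
  {"hand":-1,"dx":40,"dy":0,"dz":0,"yaw":0},
  {"hand":-1,"dx":40,"dy":0,"dz":0,"yaw":0},
  {"hand":-1,"dx":40,"dy":0,"dz":0,"yaw":0},
  {"hand":-1,"dx":40,"dy":0,"dz":0,"yaw":0},
  {"hand":-1,"dx":0,"dy":0,"dz":0,"yaw":0},
])

```text
clock: 9.25
tcp_pos: [568.9, 50.5, 303.3]
orientation: [-0.52, 0.523, -0.479, 0.477]
contact_force: [-0.8, 0.7, 0.1]
finger_gap: 0.4
```

```bash
python3 - <<'E'
from h import *
go(-2,-75,243)
s=97;prev=None
for th in list(np.arange(0,1.5,.1)):
    f=th+.122; c=np.array([-89-s*np.sin(f)+9*np.cos(f)+7.5,147+s*np.cos(f)+9*np.sin(f)])
    print(round(th,2),c.round(1), '' if prev is None else ('dx,dy',(prev-c).round(1))); prev=c
a=snap('scene');save('p7.png',a['image'][100:300,140:340],3)
E
```

```text
t 9.25 tcp [568.9  50.5 303.3] mill [ -4.2 -78.4] F [-0.8  0.7  0.1] gap 0.4
tool shift [-3.5 60.3  2.5]
0.0 [-84.4 244.4] 
0.1 [-94.1 243.6] ('dx,dy', array([9.7, 0.8]))
0.2 [-103.7  241.9] ('dx,dy', array([9.6, 1.7]))
0.3 [-113.   239.2] ('dx,dy', array([9.4, 2.7]))
0.4 [-122.1  235.6] ('dx,dy', array([9. , 3.6]))
0.5 [-130.7  231.1] ('dx,dy', array([8.6, 4.5]))
0.6 [-138.9  225.7] ('dx,dy', array([8.1, 5.3]))
0.7 [-146.4  219.6] ('dx,dy', array([7.6, 6.1]))
0.8 [-153.4  212.8] ('dx,dy', array([6.9, 6.8]))
0.9 [-159.6  205.3] ('dx,dy', array([6.2, 7.5]))
1.0 [-165.   197.2] ('dx,dy', array([5.4, 8.1]))
1.1 [-169.6  188.6] ('dx,dy', array([4.6, 8.6]))
1.2 [-173.3  179.6] ('dx,dy', array([3.7, 9. ]))
1.3 [-176.1  170.3] ('dx,dy', array([2.8, 9.3]))
1.4 [-177.9  160.7] ('dx,dy', array([1.9, 9.6]))
```

View pics/p7.png

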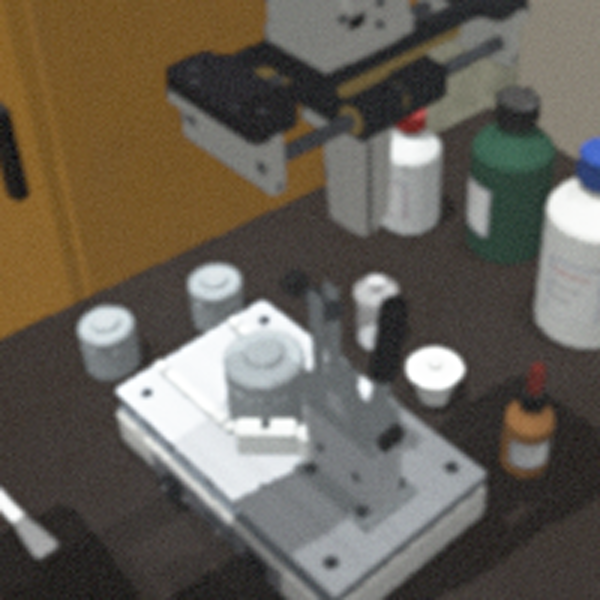

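The fingers (crop (355,225)) hang above the gap between the arm (325,320) and the lever (388,340). I descend and start the push.

Emit:
drive_tool([
  {"hand":-1,"dx":-4,"dy":20,"dz":2,"yaw":0},
  {"hand":-1,"dx":0,"dy":20,"dz":0,"yaw":0},
  {"hand":-1,"dx":0,"dy":20,"dz":0,"yaw":0},
  {"hand":-1,"dx":0,"dy":0,"dz":0,"yaw":0},
])

```text
clock: 9.7
tcp_pos: [569.2, 59.5, 242.0]
orientation: [-0.521, 0.524, -0.478, 0.475]
contact_force: [-0.4, -0.7, 0.1]
finger_gap: 0.5
```

Emit:
drive_tool([
  {"hand":-1,"dx":5,"dy":0,"dz":0,"yaw":0},
  {"hand":-1,"dx":5,"dy":0,"dz":0,"yaw":0},
  {"hand":-1,"dx":5,"dy":0.5,"dz":0,"yaw":0},
  {"hand":-1,"dx":5,"dy":1,"dz":0,"yaw":0},
  {"hand":-1,"dx":5,"dy":1,"dz":0,"yaw":0},
  {"hand":-1,"dx":5,"dy":1,"dz":0,"yaw":0},
])

```text
clock: 10.3
tcp_pos: [574.0, 28.1, 242.3]
orientation: [0.522, -0.522, 0.477, -0.477]
contact_force: [0.6, 0.7, 0.5]
finger_gap: 0.4
```

```bash
python3 - <<'E'
from h import *
st()
E
```

```text
t 10.3 tcp [574.   28.1 242.3] mill [  -1.2 -101.2] F [0.6 0.7 0.5] gap 0.4
```

Emit:
drive_tool([
  {"hand":-1,"dx":5.5,"dy":1,"dz":0,"yaw":0},
  {"hand":-1,"dx":5,"dy":1.5,"dz":0,"yaw":0},
  {"hand":-1,"dx":4.5,"dy":1.8,"dz":0,"yaw":0},
  {"hand":-1,"dx":4.5,"dy":1.8,"dz":0,"yaw":0},
  {"hand":-1,"dx":4.3,"dy":2.2,"dz":0,"yaw":0},
  {"hand":-1,"dx":4.3,"dy":2.2,"dz":0,"yaw":0},
  {"hand":-1,"dx":4,"dy":2.7,"dz":0,"yaw":0},
  {"hand":-1,"dx":4,"dy":2.7,"dz":0,"yaw":0},
  {"hand":-1,"dx":3.8,"dy":3,"dz":0,"yaw":0},
  {"hand":-1,"dx":3.8,"dy":3,"dz":0,"yaw":0},
])

```text
clock: 11.3
tcp_pos: [577.7, -15.3, 219.9]
orientation: [-0.522, 0.522, -0.477, 0.477]
contact_force: [0.1, 0.8, 0.0]
finger_gap: 0.5
```

```bash
python3 - <<'E'
from h import *
st()
a=snap('scene');save('p8.png',a['image'][100:300,140:340],3)
E
```

```text
t 11.3 tcp [577.7 -15.3 219.9] mill [  -1.4 -144.7] F [0.1 0.8 0. ] gap 0.5
```

View pics/p8.png

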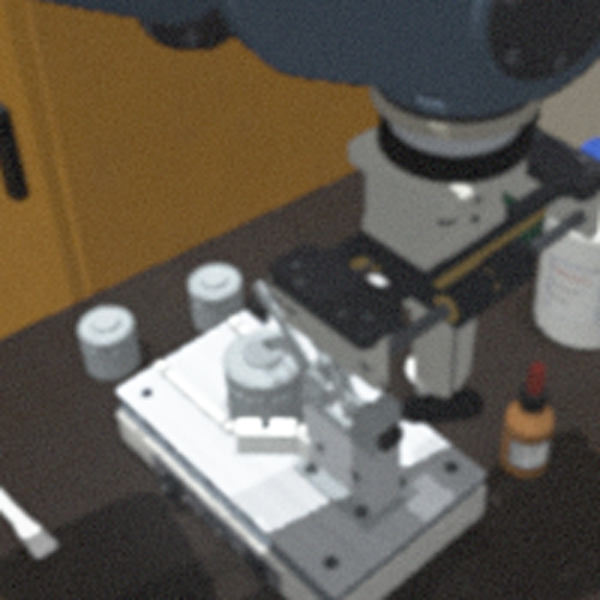

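The lever (445,405) is going over under the fingertips, and the arm is tilting down over the jar. Continuing.

Emit:
drive_tool([
  {"hand":-1,"dx":3.7,"dy":3.2,"dz":0,"yaw":0},
  {"hand":-1,"dx":3.5,"dy":3.4,"dz":0,"yaw":0},
  {"hand":-1,"dx":3.4,"dy":3.5,"dz":0,"yaw":0},
  {"hand":-1,"dx":3.1,"dy":3.7,"dz":0,"yaw":0},
  {"hand":-1,"dx":3.1,"dy":3.8,"dz":0,"yaw":0},
  {"hand":-1,"dx":2.7,"dy":4,"dz":0,"yaw":0},
  {"hand":-1,"dx":2.7,"dy":4.1,"dz":0,"yaw":0},
])

```text
clock: 12.05
tcp_pos: [579.8, -37.3, 194.2]
orientation: [0.522, -0.522, 0.477, -0.477]
contact_force: [-0.4, 1.5, 1.1]
finger_gap: 0.8
```

Emit:
drive_tool([
  {"hand":-1,"dx":2.3,"dy":4.3,"dz":0,"yaw":0},
  {"hand":-1,"dx":2.3,"dy":4.3,"dz":0,"yaw":0},
  {"hand":-1,"dx":1.9,"dy":4.5,"dz":0,"yaw":0},
  {"hand":-1,"dx":1.9,"dy":4.5,"dz":0,"yaw":0},
])

```text
clock: 12.45
tcp_pos: [580.6, -45.3, 176.7]
orientation: [0.522, -0.522, 0.477, -0.477]
contact_force: [-0.4, 4.0, 2.6]
finger_gap: 0.1
```

Emit:
drive_tool([
  {"hand":-1,"dx":1.4,"dy":4.7,"dz":0,"yaw":0},
  {"hand":-1,"dx":1.4,"dy":4.7,"dz":0,"yaw":0},
  {"hand":-1,"dx":1,"dy":4.8,"dz":0,"yaw":0},
])

```text
clock: 12.75
tcp_pos: [580.8, -49.6, 162.1]
orientation: [-0.522, 0.522, -0.477, 0.477]
contact_force: [-0.8, -0.2, -0.0]
finger_gap: 0.2
```

```bash
python3 - <<'E'
from h import *
st()
E
```

```text
t 12.75 tcp [580.8 -49.6 162.1] mill [  -1.5 -179.2] F [-0.8 -0.2 -0. ] gap 0.2
```

The force fell to zero, so it probably snapped. I feel a few mm lower, then withdraw.

Emit:
drive_tool([
  {"hand":-1,"dx":0,"dy":2.5,"dz":0,"yaw":0},
  {"hand":-1,"dx":0,"dy":2.5,"dz":0,"yaw":0},
  {"hand":-1,"dx":0,"dy":1.5,"dz":0,"yaw":0},
  {"hand":-1,"dx":0,"dy":0,"dz":0,"yaw":0},
])

```text
clock: 13.15
tcp_pos: [580.8, -49.2, 156.1]
orientation: [-0.522, 0.522, -0.477, 0.477]
contact_force: [-0.4, 0.2, 0.5]
finger_gap: 0.4
```

Emit:
drive_tool([
  {"hand":-1,"dx":0,"dy":-20,"dz":0,"yaw":0},
  {"hand":-1,"dx":0,"dy":-40,"dz":0,"yaw":0},
  {"hand":-1,"dx":0,"dy":-40,"dz":0,"yaw":0},
  {"hand":-1,"dx":40,"dy":-40,"dz":0,"yaw":0},
  {"hand":-1,"dx":40,"dy":0,"dz":-40,"yaw":0},
  {"hand":-1,"dx":40,"dy":0,"dz":-40,"yaw":0},
  {"hand":-1,"dx":40,"dy":0,"dz":-40,"yaw":0},
  {"hand":-1,"dx":40,"dy":0,"dz":-40,"yaw":0},
  {"hand":-1,"dx":40,"dy":0,"dz":-40,"yaw":0},
  {"hand":-1,"dx":0,"dy":0,"dz":0,"yaw":0},
  {"hand":-1,"dx":0,"dy":0,"dz":0,"yaw":0},
])

```text
clock: 14.25
tcp_pos: [423.8, -277.1, 291.9]
orientation: [0.522, -0.522, 0.477, -0.478]
contact_force: [0.6, -0.5, -0.2]
finger_gap: 0.6
```

```bash
python3 - <<'E'
from h import *
st()
a=snap('scene');b=snap('side');w=cloud(a);d=w[...,:2]-C;mx=d@MX;my=d@MY;z=w[...,2]
m=(a['image'].max(-1)<80)&(z>125)&(z<200)&(abs(mx)<25)&(my<-110)&(my>-230)
for y in range(-210,-110,15):
    t=m&(my>=y)&(my<y+15)
    if t.any(): print('lever',y,t.sum(),'z max',z[t].max().round(1),'x',np.median(mx[t]).round(1))
q=(z>114)&(z<121)&(abs(mx)<36)&(my>-8)&(my<90)
print('jar',np.percentile(mx[q],[1,99]).round(1),np.percentile(my[q],[1,99]).round(1),np.percentile(z[q],[5,50,95]).round(1))
for x0,y0,h in((709,203,70),(705,130,43),(705,22,100)):
    t=(np.hypot(w[...,0]-x0,w[...,1]-y0)<35)&(z>25)&(z<115); print('bystander',np.median(w[t],0).round(0),z[t].max().round(0))
save('p9.png',np.hstack([cv2.resize(a['image'][170:290,165:305],None,fx=2.8,fy=2.8,interpolation=2),cv2.resize(b['image'][170:290,180:300],None,fx=2.8,fy=2.8,interpolation=2)]))
E
```

```text
t 14.25 tcp [ 423.8 -277.1  291.9] mill [-178.5 -391.5] F [ 0.6 -0.5 -0.2] gap 0.6Traceback (most recent call last):
  File "<stdin>", line 9, in <module>
    return _quantile_unchecked(
        a, q, axis, out, overwrite_input, method, keepdims, weights)
    return _ureduce(a,
                    func=_quantile_ureduce_func,
    ...<5 lines>...
                    overwrite_input=overwrite_input,
                    method=method)
    r = func(a, **kwargs)
    result = _quantile(arr,
                       quantiles=q,
    ...<2 lines>...
                       out=out,
                       weights=wgt)
    slices_having_nans = np.isnan(arr[-1, ...])
                                  ~~~^^^^^^^^^
IndexError: index -1 is out of bounds for axis 0 with size 0
```

The arm blocks the camera here, so I move it on toward its start place.

Emit:
drive_tool([
  {"hand":-1,"dx":40,"dy":0,"dz":-20,"yaw":0},
  {"hand":-1,"dx":40,"dy":0,"dz":-20,"yaw":0},
  {"hand":-1,"dx":40,"dy":0,"dz":-20,"yaw":0},
  {"hand":-1,"dx":40,"dy":0,"dz":-20,"yaw":0},
  {"hand":-1,"dx":40,"dy":0,"dz":-20,"yaw":0},
  {"hand":-1,"dx":0,"dy":15,"dz":-35,"yaw":0.1},
  {"hand":-1,"dx":0,"dy":15,"dz":-35,"yaw":0.1},
  {"hand":-1,"dx":0,"dy":15,"dz":0,"yaw":0.1},
  {"hand":-1,"dx":0,"dy":15,"dz":0,"yaw":0.1},
  {"hand":-1,"dx":0,"dy":0,"dz":0,"yaw":0},
])

```text
clock: 15.35
tcp_pos: [273.7, -486.3, 229.9]
orientation: [0.417, -0.417, 0.572, -0.57]
contact_force: [-0.7, -0.0, 0.4]
finger_gap: 0.4
```

```bash
python3 - <<'E'
from h import *
st()
a=snap('scene');b=snap('side')
save('p9.png',np.hstack([cv2.resize(a['image'][170:290,165:305],None,fx=2.8,fy=2.8,interpolation=2),cv2.resize(b['image'][170:290,180:300],None,fx=2.8,fy=2.8,interpolation=2)]))
for s in(a,b):
    w=cloud(s);d=w[...,:2]-C;mx=d@MX;my=d@MY;z=w[...,2]
    m=(s['image'].max(-1)<80)&(z>125)&(z<200)&(abs(mx)<25)&(my<-110)&(my>-230)
    for y in range(-215,-110,15):
        t=m&(my>=y)&(my<y+15)
        if t.any(): print('lever',y,t.sum(),'z max',z[t].max().round(1),'x',np.median(mx[t]).round(1))
    q=(z>114)&(z<121)&(abs(mx)<36)&(my>-8)&(my<90)
    if q.any(): print('jar',np.percentile(mx[q],[1,99]).round(1),np.percentile(my[q],[1,99]).round(1),np.percentile(z[q],[5,50,95]).round(1))
    for x0,y0 in((709,203),(705,130),(705,22)):
        t=(np.hypot(w[...,0]-x0,w[...,1]-y0)<35)&(z>25)&(z<115)
        if t.any(): print('bystander',np.median(w[t],0).round(0),z[t].max().round(0))
E
```

```text
t 15.35 tcp [ 273.7 -486.3  229.9] mill [-346.9 -586.3] F [-0.7 -0.   0.4] gap 0.4
lever -215 17 z max 151.7 x -2.2
lever -200 84 z max 155.7 x -4.2
lever -185 69 z max 155.8 x -4.6
lever -170 56 z max 155.4 x -4.0
lever -155 52 z max 155.5 x -4.6
lever -140 21 z max 155.0 x -4.7
jar [-31.   20.3] [-3.4 51.8] [115.  118.2 120.4]
bystander [704. 205.  55.] 71.0
bystander [701. 126.  34.] 42.0
bystander [708.  27.  55.] 107.0
lever -215 13 z max 153.2 x -0.6
lever -200 55 z max 157.3 x -1.8
lever -185 37 z max 157.2 x -3.0
lever -170 33 z max 157.0 x -3.0
lever -155 33 z max 156.5 x -3.3
lever -140 12 z max 156.7 x -1.5
jar [-30.7  28.5] [-2.5 49.8] [115.1 119.4 120.8]
bystander [709. 203.  53.] 71.0
bystander [704. 124.  36.] 43.0
bystander [714.  26.  56.] 110.0
```

View pics/p9.png

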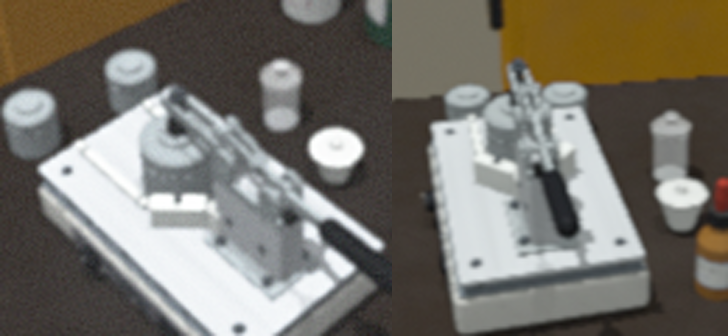

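The lever lies level, with its top at z≈156 along its length as expected when locked. The foot (scene half, (175,125)) sits on the jar's lid. The jar is upright in the V-rest and the vessels are untouched. Handing in.

```bash
python3 -c "
from rig import robot
print(robot.sign_off())"
```

```text
the job is handed in; nothing more can be done
None
```

The jar is home against the V-rest and the clamp is locked on its lid. I handed the job in at about 15.5 s of the 48 s allowed.

**Jar:** I pushed it along the strips with the closed fingertips, low down, until it stopped hard at about 22 N. Its centre then measured about mill y = 25. That agrees with the 23–26 mm I estimated for the seat from the clamp, though the stall point alone suggested nearer 28 mm.

**Lever:** I then pushed it over and down. The resistance dropped to zero past the dead point, and it did not spring back when I withdrew.

**Last checks, with the arm well clear:**
- **Lever:** level, with its top at 155–157 mm along its whole length (156 expected when locked).
- **Clamp foot:** on the jar's lid.
- **Jar:** upright and still home.
- **Vessels:** weighing bottle, crucible and dropper at their first measured places to within about 8 mm, which is camera and masking scatter, and at full height.

No check failed. One interim camera check could not be read because the arm blocked the view, so I moved the arm away and repeated it.

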